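# Lock the blow-off nozzle into the air coupler and open the valve

## Task

Take the steel air nozzle out of the MDF rack and push its stem down into the open coupler on the air manifold, gently and by feel, until it locks and stays in by itself. Then swing the manifold's valve lever fully open, in line with the bar, and let go. Never force the nozzle hard into the coupler, and leave the router bits in the rack.

Things in the scene. Friction and masses are not known exactly. Their poses are not given: they have to be found in the camera images.
- manifold: Fixed air manifold: aluminium bar 260 x 50 mm along its own x, base plate 280 x 70 mm, bar's top 40 mm above the table. Along its middle: valve with lever (x = -90 mm), brass blanking stub, top 64 mm high (x = -20), open coupler (x = +40), flat dial gauge, top 53 mm high (x = +105). Origin: centre of the underside, z up. The coupler is damaged if the nozzle presses on it with over 35 N; 20 N is enough.
- coupler_mouth (a point): Centre of the coupler's open mouth, at the rim: upright steel cylinder 35 mm wide, 50 mm tall, rim 90 mm above the table. Bore 14 mm wide, straight down, with a 3 mm 45 degree lead-in. A hidden spring catch in an adjustable insert locks the stem when its lower end is anywhere from 18 to 40 mm below the rim, as the insert happens to be set. Hard stop 2 mm deeper than that.
- poppet (a joint): Spring poppet deep in the coupler: how far the stem presses it down, in m; 0 = free, about 0.005 = locked, 0.007 = hard stop. Pushing in takes up to about 14 N just before the catch gives way, then about 5 to 8 N, then the hard stop is met. A stem not pushed past the catch is lifted back by the poppet when let go.
- nozzle_grip (a point): Centre of the steel nozzle's round barrel, 22 mm wide, 48 mm long; z points up the nozzle to its outlet. A slim cone goes on to 42 mm above this point. Below the barrel is the stem, 12 mm wide, 46 mm long, with a groove 9 to 19 mm from its lower end. About 90 g. Stands upright in any one of the rack's holes; told from the two router bits by its smooth round barrel and the cone on top.
- nozzle_tip (a point): Centre of the lower end face of the nozzle's stem, 70 mm below nozzle_grip; this end is tapered (7 mm wide, 12 mm wide from 4 mm up; the groove, 8 mm wide, flares back to 12 mm). In the rack it hangs 2 mm above the table, inside the hole.
- rack: Fixed MDF block 60 x 180 x 48 mm with three upright holes, 15 mm wide, in a row along its own y at -55, 0 and +55 mm. Nozzle and bits stand in them, their shoulders on the block's top. Origin: centre of the underside, z up.
- bit_a_mid (a point): Straight router bit with an upright flat blade 18 mm wide, in the rack; this point is 18 mm above the block, 66 mm above the table. To be left there.
- bit_b_mid (a point): Router bit with a round head 34 mm in diameter, in the rack; point 60 mm above the table, half-way up the head. To be left there.
- valve_pivot (a point): On the upright axis of the valve lever, half-way up the lever, 68 mm above the table; above the centre line of the bar.
- lever_end (a point): On the valve lever's centre line, 65 mm from its axis, half-way up. The lever is a level bar 14 mm wide and 12 mm high (62 to 74 mm above the table), reaching 80 mm from its axis; its outer part is clear of everything below, down to the table.
- valve (a joint): Angle of the valve lever in rad: 0 = shut, lever square to the bar, pointing along the manifold's -y; 1.571 = fully open (end stop), lever in line with the bar, pointing along the manifold's -x. It turns clockwise seen from above as it opens, with about 2 N at its end, and stays where it is left.
Things that resemble listed ones, but are neither listed nor needed, are in the scene too. Leave any green or yellow look-alike of the part that bears nozzle_grip alone.

How it is judged:
On the way, in this order (a step that is already met when the one before it is completed fails the run):
1. the nozzle's stem is in the coupler and has pressed the poppet down (value of joint poppet above 0.0035 m and horizontal distance between nozzle_tip and coupler_mouth below 0.004 m), for 0.2 s.
2. the valve lever is fully open (value of joint valve above 1.4 rad), for 0.2 s.
At the end, for the whole second after the job is handed in: The nozzle stands upright (within 0.12 rad) in the coupler, its stem's end within 4 mm of the bore's axis, locked so that it keeps the poppet pressed by more than 3.5 mm with nothing holding it; the valve lever is at more than 1.4 rad (all of step 1 and angle between nozzle_grip's own z axis and vertical below 0.12 rad and value of joint valve above 1.4 rad); the robot touches nothing.
It fails at once if the nozzle presses on the coupler (or any part of the manifold) with more than 35 N (contact force between nozzle and manifold above 35 N).
It fails at once if a router bit is taken out of or knocked from the rack (distance of any of bit_a_mid, bit_b_mid from where it was at the start of the episode above 0.015 m).
It also fails if it takes over 58 s, if anything falls off the work surface, if the arm or the gripper's body presses on something with over 40 N, if the wrist force passes 120 N, or if a joint passes its speed limit or range.

## Robot

A 6-joint arm with a two-finger parallel gripper is mounted at the origin on the work surface. World frame = base frame: x ahead of the robot, y to its left, z up, the work surface at z = 0. Lengths are in m, angles in rad, forces in N, time in s.
With the tool pointing down it reaches from about 0.275 to 0.775 m from the base axis. Payload 14.6 kg.
Tool frame: the origin (TCP) lies on the centre line of the jaws, within the pads' length; the fingertips stand 19 mm ahead of it and the grasp point (between the pads) is the TCP (manip.tip_reach is the distance from the TCP to the fingertips, in m); z points along the fingers, y is the direction in which the jaws open and shut (so a half turn about z gives the same grasp; the last joint's range is limited). The gripper opens to 85 mm and grips with 20 to 120 N. Pads are 22 mm wide; open, the fingers measure 114 mm over their backs; the gripper's body (76 mm by 85 mm) begins 54 mm behind the grasp point. The pads swing forward as they close: fully open they stand 13 mm farther back than shut.
Start: joints at [-1.279, 0.263, -0.048, 1.259, 0, 1.415], TCP at [0.227, -0.473, 0.25] pointing down, gripper open.
Joint ranges: [-2.65, 2.65], [-0.89, 1.7], [-1.18, 1.37], [-2.13, 2.11], [-1.35, 1.29], [-3.14, 3.14]. Speed limits (rad/s): [1.89, 1.89, 2.57, 2.79, 3.14, 3.14].

## Interface

Orientations are given as a 3x3 rotation matrix whose columns are the frame's x, y, z axes.
In Python, from rig import manip gives the robot as it stands.
- The arm moves only by the tool drive_tool, never from a script. Its argument "steps" is a list of rows, each a list of 3 entries, a list of its own where there are three numbers: the opening, from 0 (shut) to 1 (fully open), then the shift along the world's x, y, z in mm, then the turn about the world's z in degrees. A call has 1 to 12 rows; each row shifts and turns the pose as measured when the row begins; what a row does not reach is not made up. A row lasts 1/8 s, in which the tool goes at most 62.5 mm and 10.7 degrees, less where a joint would pass 70% of its speed; a pose out of reach is approached as far as the arm can. A call is refused whole if a number of a shift passes 62.5 or a number of a turn 10.7, either way. A call with a gripper value outside its range is refused whole. The fingers move at their own pace and stop on an object; the grip force is fixed at half the most. Time passes only in rows, so rows that do not move let the fingers close. It gives the time, the measured TCP pose, the force and the opening at its end, in the units of the state.
- manip.read_state(): the state, without advancing time (a new reading comes with each control period).
- manip.camera(name): name is "side" or "top" or "wrist"; returns a dict with "img" (420x560x3 uint8, red, green, blue), "fx", "fy", "cx", "cy" (pixels), "distortion" ([k1, k2, p1, p2, k3] as OpenCV has them; the pictures are not rectified), "R" (3x3) and "t" (3): a world point X has camera coordinates R X + t. Camera axes: x right, y down, z forward; pixel columns grow to the right and rows downward; lengths in m; the calibration is good to about 2 mm. A picture is of the moment at which its call begins. There is no depth.
- manip.hand_in(): hands the job in, once; it reports no verdict.
The state is a dict: "time_s": time; "qpos": joint angles; "dq": joint speeds; "tau": joint torques, N m; "eef_pos": TCP position; "ee_rot": TCP orientation; "ft_force": force on the tool from outside, world axes, zero at the start; "moment": the same for the moment, N m; "gripper_width": opening from 0.0 (shut) to 1.0 (fully open).
Only numpy, scipy, OpenCV 4.12 (cv2) and the standard library are available. Lean on these libraries where they do the work, as an engineer would, in place of code of your own. Each camera call takes 0.05 s, during which the arm holds its last target.

## Working session

There is one attempt and no reset: what is moved stays moved. The work goes in short steps, Python scripts to look and compute and a tool call to move; the robot and the scene stay as the last step left them, time stands still between calls to the robot, and variables do not carry over. Pictures are saved under pics/ and viewed, and the job is handed in when it is done.

Besides the shell and the picture viewer there is one more tool, called after "Request:" as name(argument=value, ...), one argument or row to a line, values as JSON. drive_tool: Moves the arm, as the interface text tells. Its arguments: {"type":"object","properties":{"steps":{"type":"array"}},"required":["steps"]}

```bash
mkdir -p pics; ls
cat > h.py <<'E'
import numpy as np, cv2, pickle
from rig import manip
def snap(n,f):
    c=manip.camera(n); pickle.dump(c,open(f'pics/{f}.pkl','wb')); cv2.imwrite(f'pics/{f}.png',c['img'][:,:,::-1]); return c
def load(f): return pickle.load(open(f'pics/{f}.pkl','rb'))
def K(c): return np.array([[c['fx'],0,c['cx']],[0,c['fy'],c['cy']],[0,0,1.]])
def ray(c,p):
    u=cv2.undistortPoints(np.array([[p]],float),K(c),np.array(c['distortion'],float))[0,0]
    R=np.array(c['R']);t=np.array(c['t']); return -R.T@t, R.T@np.array([u[0],u[1],1])
def atz(c,p,z):
    o,d=ray(c,p); return o+d*(z-o[2])/d[2]
def proj(c,X):
    R=np.array(c['R']); return cv2.projectPoints(np.array(X,float).reshape(-1,3),cv2.Rodrigues(R)[0],np.array(c['t'],float),K(c),np.array(c['distortion'],float))[0][:,0]
def tri(cps):
    A=np.zeros((3,3));b=np.zeros(3)
    for c,p in cps:
        o,d=ray(c,p);d=d/np.linalg.norm(d);M=np.eye(3)-np.outer(d,d);A+=M;b+=M@o
    return np.linalg.solve(A,b)
def crop(f,x0,y0,x1,y1,s,out):
    im=cv2.imread(f'pics/{f}.png')[y0:y1,x0:x1]; cv2.imwrite(f'pics/{out}.png',cv2.resize(im,None,fx=s,fy=s,interpolation=cv2.INTER_CUBIC))
E
python3 - <<'E'
from h import *
for n in ['side','top','wrist']:
    c=snap(n,n+'0'); print(n,-np.array(c['R']).T@c['t'],c['fx'])
s=manip.read_state();print(s)
E
```

```text
pics
side [ 0.35523809 -0.73873864  0.6584935 ] 468.7251586431396
top [ 0.40654172 -0.0535526   0.95052638] 436.09435142129513
wrist [ 0.2983797  -0.43891605  0.37304013] 311.9957598218207
{'time_s': 0.15, 'qpos': array([-1.27930063e+00,  2.63432257e-01, -4.87727898e-02,  1.25939669e+00,
       -3.72941124e-06,  1.41552693e+00]), 'dq': array([ 0.00015997, -0.00074245,  0.00134907,  0.00102131, -0.00051481,
       -0.00231895]), 'tau': array([ 1.38211559e-03, -6.37824512e+01,  3.84648657e+01,  1.05868143e-02,
       -1.63258069e-04, -7.55892074e-06]), 'eef_pos': array([ 0.22678132, -0.47328669,  0.24993234]), 'ee_rot': array([[ 9.01849474e-01,  4.32050311e-01, -2.35035413e-04],
       [ 4.32050358e-01, -9.01849153e-01,  7.70363600e-04],
       [ 1.20869345e-04, -7.96299142e-04, -9.99999676e-01]]), 'ft_force': array([ 0.65802332, -0.70232859, -0.37731296]), 'moment': array([ 0.05128056,  0.00295377, -0.07056513]), 'gripper_width': 0.9999263088468295}
```

View pics/top0.png

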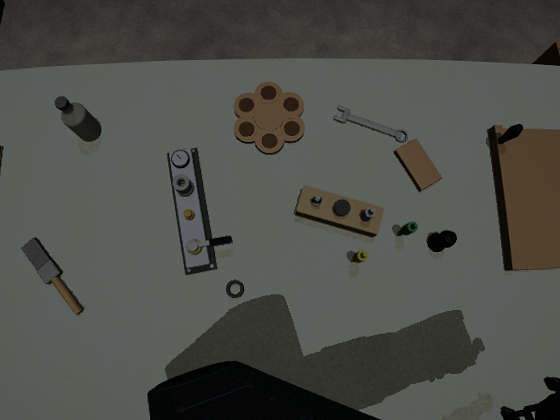

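View pics/side0.png

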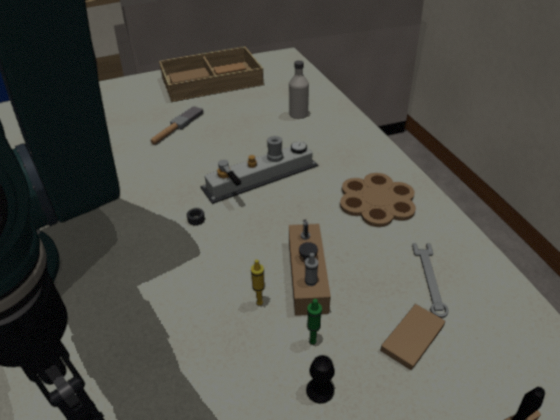

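View pics/wrist0.png

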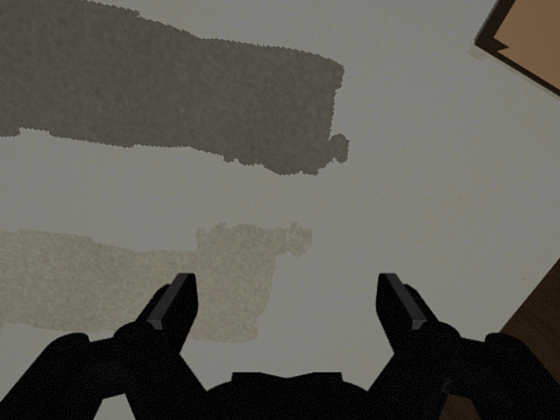

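Run:
```python
from h import *
crop('top0',280,170,400,260,6,'c1'); crop('side0',230,210,350,350,5,'c2'); crop('top0',150,135,260,300,4,'c3');crop('side0',180,120,330,230,5,'c4')
```

```text
(no output)
```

View pics/c1.png

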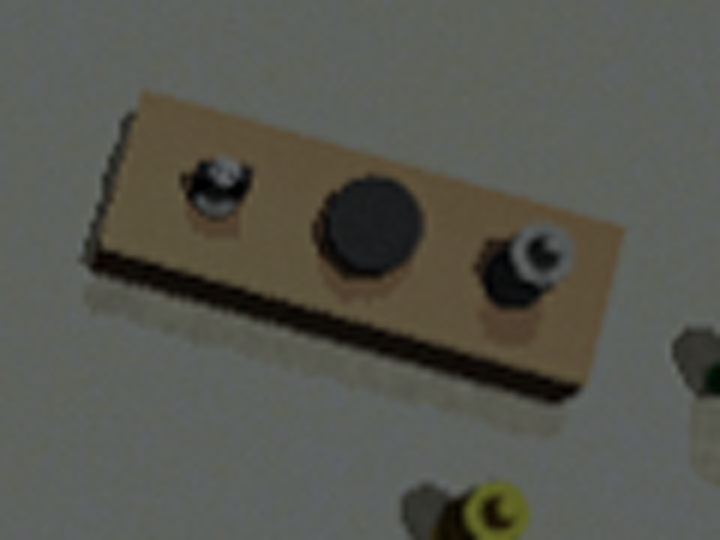

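View pics/c2.png

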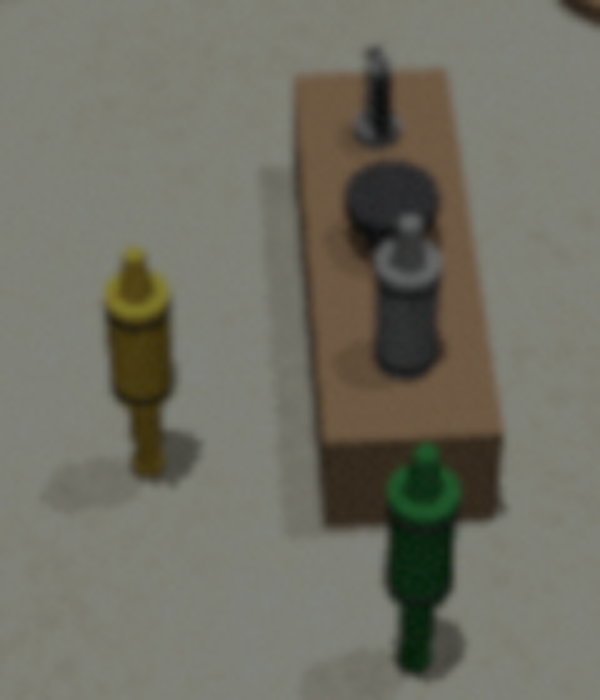

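View pics/c3.png

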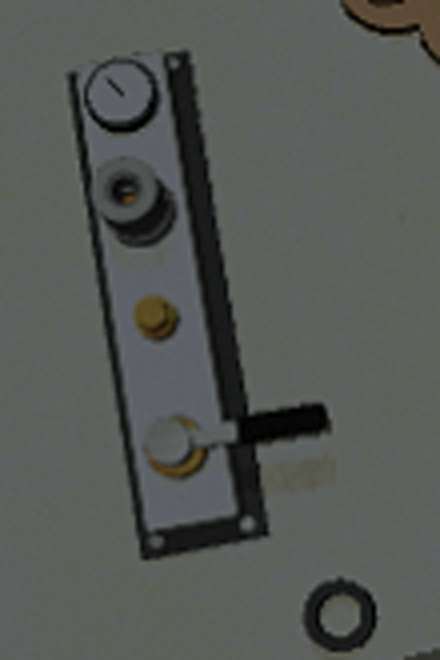

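View pics/c4.png

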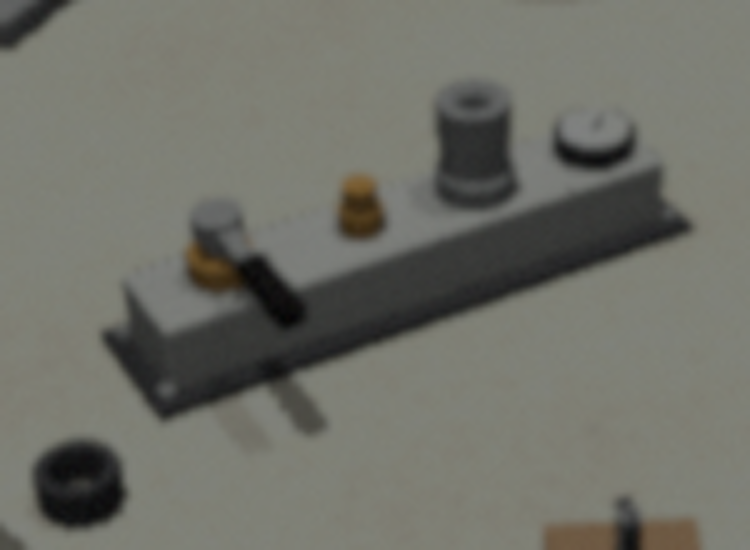

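Run:
```python
from h import *
t=load('top0');s=load('side0')
def both(n,pt,ps,z):
    X=tri([(t,pt),(s,ps)]);print(n,'tri',X.round(4),'top',atz(t,pt,z)[:2].round(4),'side',atz(s,ps,z)[:2].round(4))
both('nozzle top',(370.2,212.2),(311.6,262.4),.096)
both('cone',(370.9,211.4),(230+410/5,210+220/5),.114)
both('coup',(150+129/4,135+189/4),(180+473/5,120+99/5),.09)
both('pivot',(150+172/4,135+440/4),(180+217/5,120+213/5),.078)
both('stub',(150+154/4,135+316/4),(180+359/5,120+184/5),.064)
both('gauge',(150+122/4,135+92/4),(180+596/5,120+126/5),.053)
both('levend',(150+327/4,135+417/4),(180+290/5,120+303/5),.074)
for p in [(142/6,92/6),(623/6,230/6),(585/6,385/6),(100/6,250/6)]: print('rack',atz(t,(280+p[0],170+p[1]),.048).round(4))
for p in [(70,72),(187,52),(268,535),(143,558)]: print('base',atz(t,(150+p[0]/4,135+p[1]/4),.004).round(4))
both('bita',(280+220/6,170+180/6),(230+377/5,210+60/5),.08)
both('bitb',(280+370/6,170+228/6),(230+392/5,210+195/5),.07)
```

```text
nozzle top tri [ 0.5734 -0.261   0.0948] top [ 0.572  -0.2605] side [ 0.5742 -0.262 ]
cone tri [ 0.5731 -0.2588  0.1119] top [ 0.5701 -0.2576] side [ 0.5749 -0.2605]
coup tri [0.6443 0.1195 0.0904] top [0.643  0.1197] side [0.6459 0.1203]
pivot tri [0.5173 0.0985 0.074 ] top [0.5154 0.0979] side [0.5176 0.0927]
stub tri [0.5844 0.1101 0.0645] top [0.5819 0.1105] side [0.5873 0.1111]
gauge tri [0.7093 0.1321 0.0527] top [0.7075 0.1323] side [0.7111 0.1321]
levend tri [0.5276 0.0197 0.0769] top [0.5261 0.0202] side [0.5304 0.0235]
rack [ 0.6428 -0.1317  0.048 ]
rack [ 0.5892 -0.3024  0.048 ]
rack [ 0.5337 -0.2848  0.048 ]
rack [ 0.5856 -0.1148  0.048 ]
base [0.7366 0.1727 0.004 ]
base [0.747  0.1058 0.004 ]
base [0.472  0.0583 0.004 ]
base [0.4608 0.126  0.004 ]
bita tri [ 0.6049 -0.1548  0.0833] top [ 0.6028 -0.1546] side [ 0.6092 -0.1513]
bitb tri [ 0.5895 -0.2078  0.0693] top [ 0.5871 -0.2072] side [ 0.5915 -0.2084]
```

Run:
```python
from h import *
t=load('top0');s=load('side0')
print(tri([(t,(280+495/6,170+515/6)),(s,(230+137/5,210+298/5))]))
print(tri([(t,(410,226)),(s,(230+423/5,210+490/5))]))
```

```text
[ 0.48629041 -0.24084887  0.09088555]
[ 0.54400436 -0.34365663  0.08841336]
```

Request:
drive_tool(
  steps=[
    [0.6, [45, 28, 0], 7],
    [0.6, [50, 30, 0], 7],
    [0.6, [50, 30, 0], 7],
    [0.6, [50, 30, 0], 7],
    [0.6, [50, 30, 0], 7],
    [0.6, [50, 30, 0], 7],
    [0.6, [40, 25, 0], 6],
    [0.6, [0, 0, 0], 0],
  ],
)

```text
time_s: 1.15
eef_pos: [0.5707, -0.2623, 0.2476]
ee_rot: [[0.258, 0.966, -0.003], [0.966, -0.258, 0.001], [0.0, -0.003, -1.0]]
ft_force: [-1.3, -0.2, -1.0]
gripper_width: 0.602
```

Run:
```python
from h import *
c=snap('wrist','w1'); print(manip.read_state()['eef_pos'])
print(proj(c,[[.5725,-.261,.096],[.5725,-.261,.114],[.5725,-.261,.048]]))
```

```text
[ 0.56961199 -0.2631113   0.24777299]
[[289.31074202 202.16430624]
 [289.42612721 207.8867675 ]
 [289.06125958 189.7981579 ]]
```

View pics/w1.png

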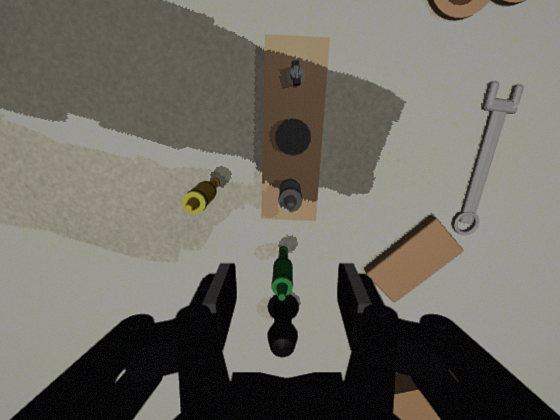

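Request:
drive_tool(
  steps=[
    [0.6, [3, 2, -30], -1],
    [0.6, [0, 0, -40], 0],
    [0.6, [0, 0, -40], 0],
    [0.6, [0, 0, -40], 0],
    [0.6, [0, 0, -20], 0],
    [0.6, [0, 0, 0], 0],
  ],
)

```text
time_s: 1.95
eef_pos: [0.5669, -0.2653, 0.0739]
ee_rot: [[0.289, 0.957, -0.003], [0.957, -0.289, -0.0], [-0.001, -0.003, -1.0]]
ft_force: [0.3, 1.2, 0.4]
gripper_width: 0.599
```

Run:
```python
from h import *
c=snap('wrist','w2'); c=snap('side','s2');s=manip.read_state();print(s['eef_pos'],s['ft_force'])
crop('s2',230,180,370,320,4,'s2c')
```

```text
[ 0.56807669 -0.26562703  0.07562063] [0.52636718 0.76979436 0.60263012]
```

View pics/w2.png

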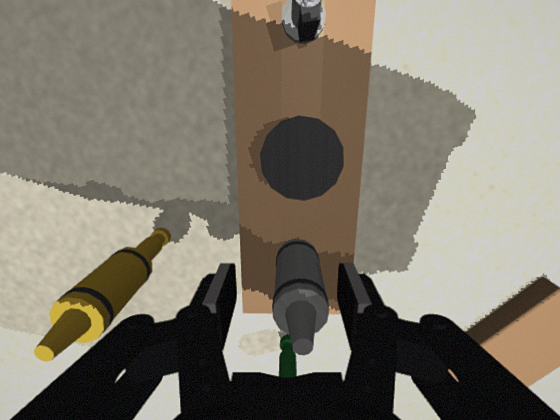

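View pics/s2c.png

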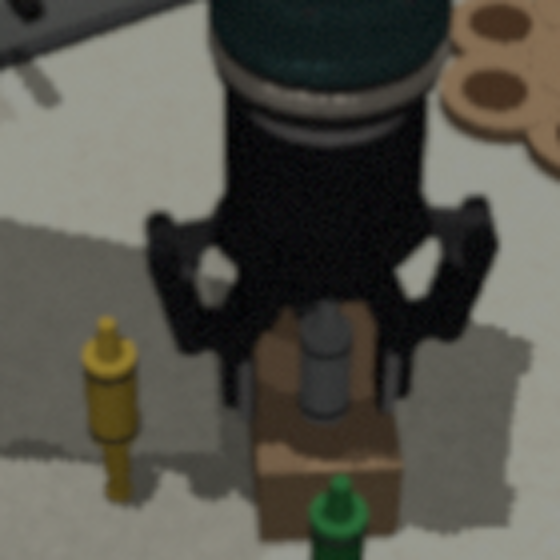

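Request:
drive_tool(
  steps=[
    [0.6, [5, 4, -1], 0],
    [0.6, [0, 0, 0], 0],
  ],
)

```text
time_s: 2.3
eef_pos: [0.5741, -0.2622, 0.0767]
ee_rot: [[0.29, 0.957, 0.002], [0.957, -0.29, -0.003], [-0.003, 0.003, -1.0]]
ft_force: [-0.0, -0.3, 0.5]
gripper_width: 0.599
```

Run:
```python
from h import *
c=snap('wrist','w3')
for i in range(3):
  s=manip.read_state();print(s['eef_pos'],s['ft_force'])
print(proj(c,[[.573,-.261,.096],[.573,-.261,.114],[.573,-.261,.048]]))
```

```text
[ 0.57401865 -0.26231501  0.07674563] [ 0.43941447  0.13429386 -0.85491129]
[ 0.57401865 -0.26231501  0.07674563] [ 0.43941447  0.13429386 -0.85491129]
[ 0.57401865 -0.26231501  0.07674563] [ 0.43941447  0.13429386 -0.85491129]
[[284.88969212 322.40645714]
 [284.76623698 356.11352606]
 [285.09902773 265.58048647]]
```

View pics/w3.png

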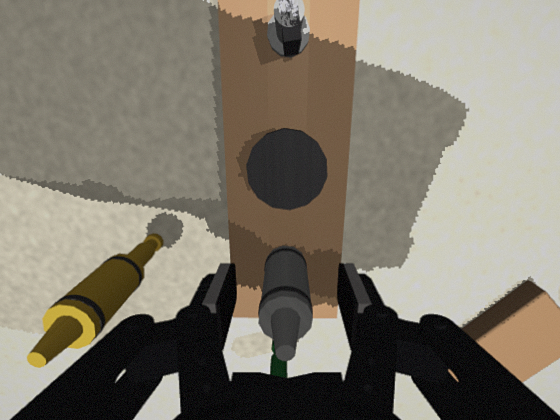

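Request:
drive_tool(
  steps=[
    [0.4, [0, 0, 0], 0],
    [0, [0, 0, 0], 0],
    [0, [0, 0, 0], 0],
    [0, [0, 0, 0], 0],
    [0, [0, 0, 0], 0],
    [0, [0, 0, 0], 0],
  ],
)

```text
time_s: 3.1
eef_pos: [0.5743, -0.2624, 0.0774]
ee_rot: [[0.289, 0.957, 0.003], [0.957, -0.289, -0.004], [-0.003, 0.004, -1.0]]
ft_force: [-0.3, -0.9, 0.4]
gripper_width: 0.245
```

Request:
drive_tool(
  steps=[
    [0, [0, 0, 15], 0],
    [0, [0, 0, 30], 0],
    [0, [0, 0, 40], 0],
    [0, [0, 0, 40], 0],
    [0, [0, 0, 15], 0],
    [0, [5, 30, 0], 0],
    [0, [10, 50, 0], 0],
    [0, [10, 55, 0], 0],
    [0, [10, 55, 0], 0],
    [0, [10, 50, 0], 0],
    [0, [8, 40, 0], 0],
    [0, [0, 0, 0], 0],
  ],
)

```text
time_s: 4.6
eef_pos: [0.6267, 0.0261, 0.2337]
ee_rot: [[0.291, 0.957, 0.01], [0.957, -0.291, -0.007], [-0.003, 0.011, -1.0]]
ft_force: [-1.1, -0.4, -1.1]
gripper_width: 0.244
```

Request:
drive_tool(
  steps=[
    [0, [6, 30, 0], 0],
    [0, [6, 35, -10], 0],
    [0, [5, 22, -15], 0],
    [0, [1, 3, -10], 0],
    [0, [0, 0, 0], 0],
    [0, [0, 0, 0], 0],
  ],
)

```text
time_s: 5.35
eef_pos: [0.6451, 0.1144, 0.2]
ee_rot: [[0.294, 0.956, 0.012], [0.956, -0.294, -0.008], [-0.004, 0.014, -1.0]]
ft_force: [-0.0, 0.2, -0.3]
gripper_width: 0.242
```

Run:
```python
from h import *
c=snap('wrist','w4'); snap('side','s4'); snap('top','t4')
s=manip.read_state();print(s['eef_pos'],s['ft_force'],s['ee_rot'])
crop('s4',210,50,350,190,4,'s4c')
crop('t4',130,100,270,240,4,'t4c')
```

```text
[0.6451596  0.1145867  0.20009746] [-0.02075482  0.10633052 -1.00524513] [[ 0.29451605  0.95557105  0.01201103]
 [ 0.95563732 -0.29443478 -0.00809123]
 [-0.00419528  0.01386118 -0.99989513]]
```

View pics/w4.png

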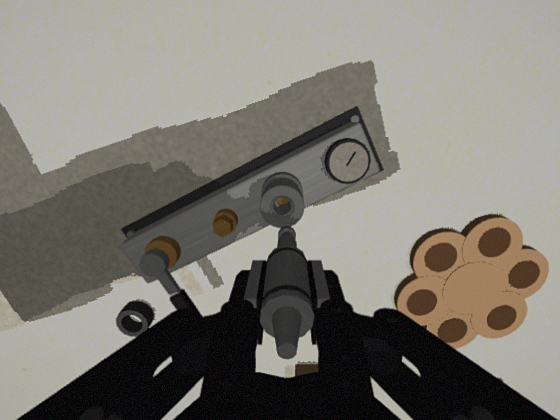

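View pics/s4c.png

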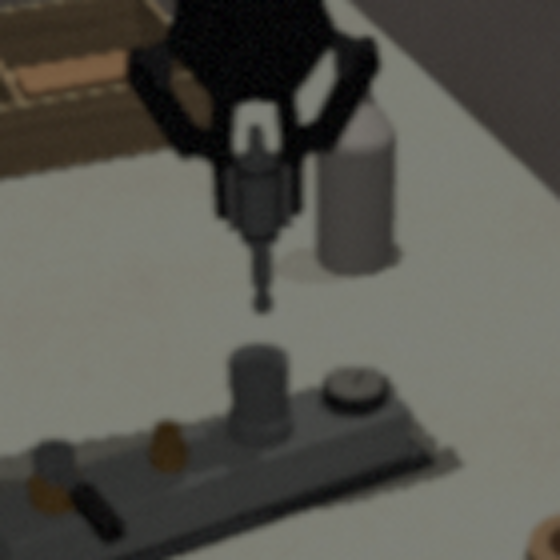

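View pics/t4c.png

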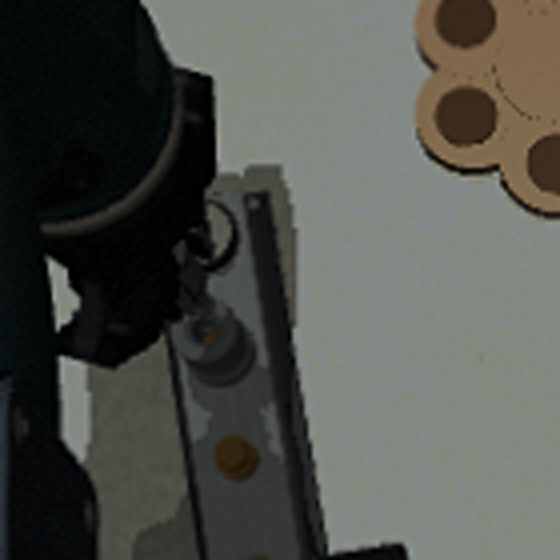

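Run:
```python
from h import *
crop('w4',235,150,335,250,7,'w4c')
```

```text
(no output)
```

View pics/w4c.png

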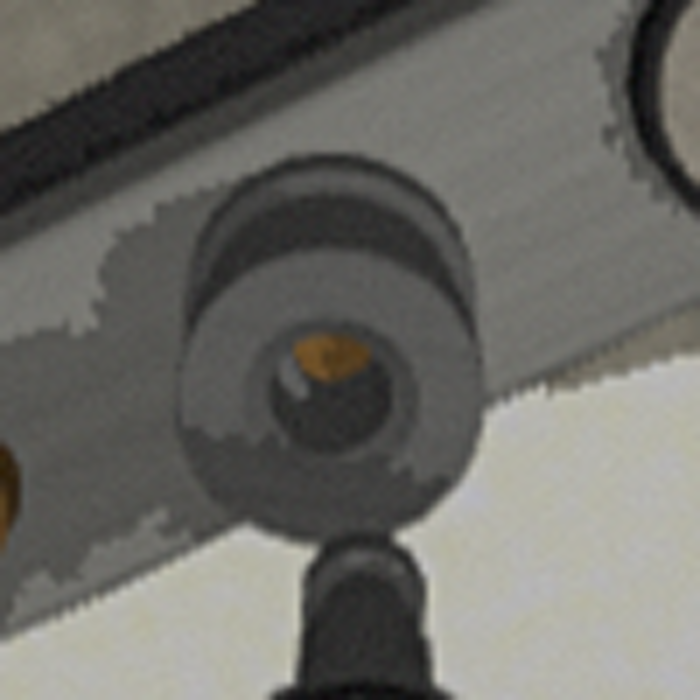

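Run:
```python
from h import *
c=load('w4');t=load('t4');s=load('s4')
m=atz(c,(282.1,206.0),.09); k=atz(c,(287.0,234.3),.129); print('mouth',m,'tip',k,'d',(m-k)*1e3)
print('nozzle axis via tcp at z.129', np.array([.6451,.1145])+np.array([.012,-.008])*.071)
sm=atz(s,(210+259/4,50+363/4),.09); sk=atz(s,(210+262/4,50+301/4),.127); print('side',sm,sk,(sm-sk)*1e3)
tm=atz(t,(130+209/4,100+336/4),.09);print('top',tm)
print('cam',-np.array(c['R']).T@c['t'])
for z in(.12,.125,.133): print(z,atz(c,(287,234.3),z))
```

```text
mouth [0.64541802 0.12458425 0.09      ] tip [0.64615731 0.11601119 0.129     ] d [ -0.7392916    8.57306121 -39.        ]
nozzle axis via tcp at z.129 [0.645952 0.113932]
side [0.64488519 0.11640661 0.09      ] [0.64920005 0.1208947  0.127     ] [ -4.31486039  -4.48808761 -37.        ]
top [0.63934504 0.11964144 0.09      ]
cam [0.66650429 0.19180472 0.32274772]
0.12 [0.64521215 0.11249042 0.12      ]
0.125 [0.64573724 0.1144464  0.125     ]
0.133 [0.64657739 0.11757598 0.133     ]
```

Request:
drive_tool(
  steps=[
    [0, [-1, 6, -12], 0],
    [0, [0, 0, -13], 0],
    [0, [0, 0, 0], 0],
  ],
)

```text
time_s: 5.88
eef_pos: [0.6439, 0.1206, 0.1732]
ee_rot: [[0.295, 0.955, 0.012], [0.956, -0.295, -0.008], [-0.004, 0.014, -1.0]]
ft_force: [-0.9, 0.4, -1.3]
gripper_width: 0.24
```

Run:
```python
from h import *
c=snap('wrist','w5'); snap('side','s5'); snap('top','t5')
s=manip.read_state();print(s['eef_pos'],s['ft_force'],s['ee_rot'])
crop('s5',240,80,320,170,7,'s5c')
crop('t5',150,150,220,210,10,'t5c')
crop('w5',235,150,335,250,7,'w5c')
```

```text
[0.64458543 0.12060173 0.17472986] [0.21777548 0.4229274  0.01006078] [[ 0.29497654  0.95540237  0.01396984]
 [ 0.95549801 -0.29488915 -0.00799638]
 [-0.0035202   0.0157069  -0.99987044]]
```

View pics/w5c.png

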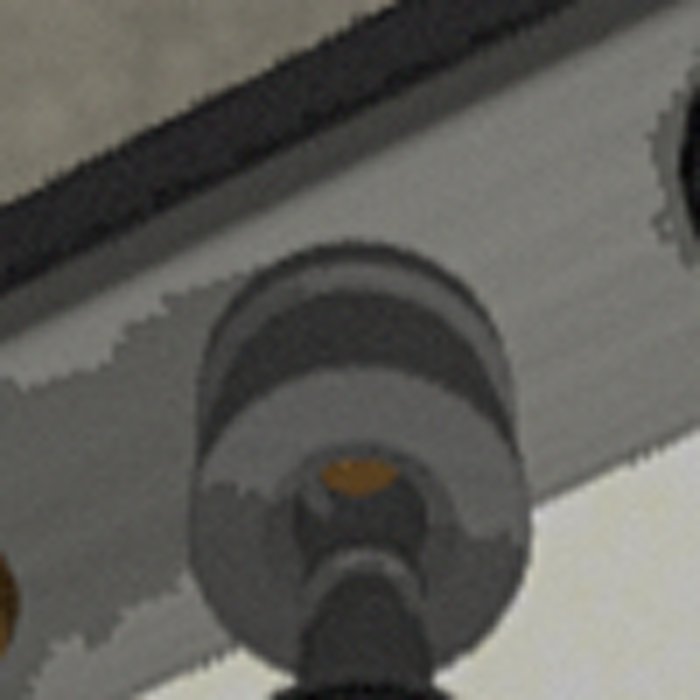

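View pics/s5c.png

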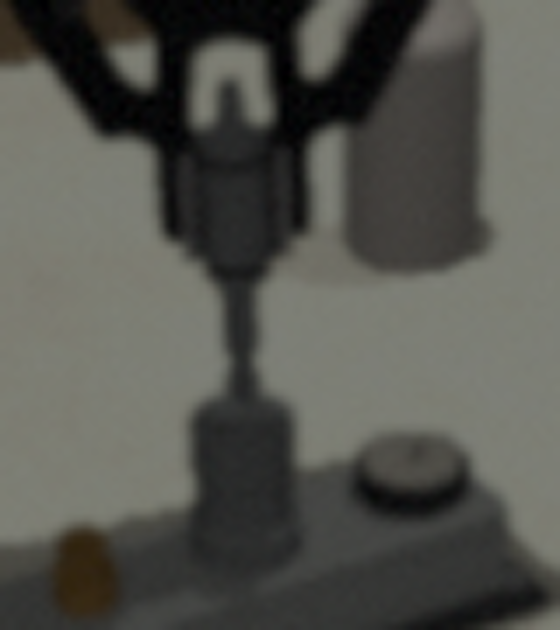

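View pics/t5c.png

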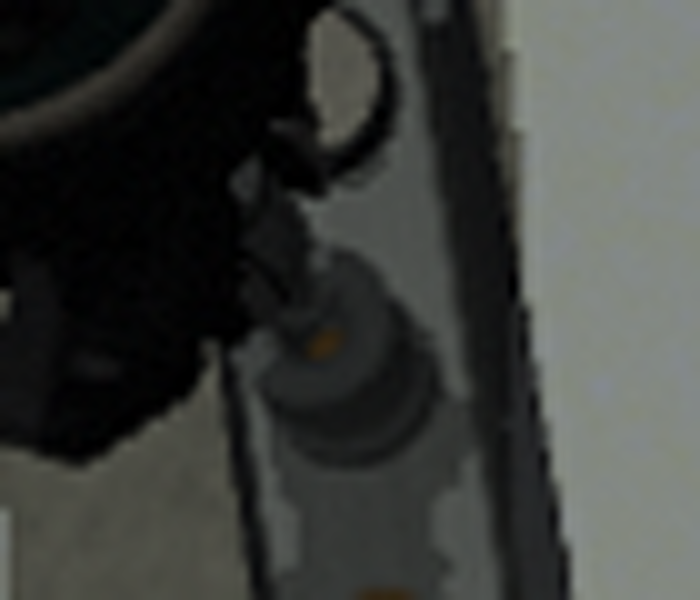

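Run:
```python
from h import *
c=load('w5');t=load('t5');s=load('s5')
m=atz(c,(235+360/7,150+528/7),.09)
for z in (.1017,.1037,.1057):
  k=atz(c,(235+362/7,150+607/7),z); print('mouth',m,'tip',k,'d',(m-k)*1e3)
# side: project a vertical line through mouth & nozzle
X=m.copy()
for z in (.09,.1,.147,.21): print('side proj',z,(proj(s,[[.6445,.1195,z]])[0]-[240,80])*7)
for z in (.1,.122,.147,.19,.21): 
  q=np.array([.6446,.1206])+np.array([.014,-.008])*(.1747-z); print('noz',z,(proj(s,[[*q,z]])[0]-[240,80])*7)
p=np.array([240+245/7,80+410/7]); print(atz(s,p,.09))
tm=atz(t,(150+327/10,150+340/10),.09);print('top',tm)
```

```text
mouth [0.64529551 0.12403894 0.09      ] tip [0.64422349 0.12045589 0.1017    ] d [  1.0720227    3.58305099 -11.7       ]
mouth [0.64529551 0.12403894 0.09      ] tip [0.64444071 0.12125451 0.1037    ] d [  0.85480174   2.78443064 -13.7       ]
mouth [0.64529551 0.12403894 0.09      ] tip [0.64465793 0.12205313 0.1057    ] d [  0.63758079   1.98581028 -15.7       ]
side proj 0.09 [238.92774906 420.73742715]
side proj 0.1 [238.15309353 394.35221457]
side proj 0.147 [234.39531699 266.35931338]
side proj 0.21 [229.04391637  84.08372988]
noz 0.1 [240.98420259 392.89120117]
noz 0.122 [238.18939343 333.74884336]
noz 0.147 [234.92881241 264.78395079]
noz 0.19 [229.10346946 141.66389658]
noz 0.21 [226.29783298  82.40916497]
[0.64852402 0.1249363  0.09      ]
top [0.63932494 0.11871705 0.09      ]
```

Request:
drive_tool(
  steps=[
    [0, [1, 2, 0], 0],
    [0, [0, 0, -5], 0],
    [0, [0, 0, -4], 0],
    [0, [0, 0, 0], 0],
  ],
)

```text
time_s: 6.52
eef_pos: [0.646, 0.1227, 0.1657]
ee_rot: [[0.295, 0.955, 0.015], [0.955, -0.295, -0.008], [-0.003, 0.017, -1.0]]
ft_force: [0.4, 0.3, -0.4]
gripper_width: 0.246
```

Run:
```python
from h import *
c=snap('wrist','w6'); snap('side','s6')
s=manip.read_state();print(s['eef_pos'],s['ft_force'])
crop('s6',240,80,320,170,7,'s6c')
crop('w6',235,170,335,270,7,'w6c')
```

```text
[0.64613596 0.12275779 0.16601544] [ 0.1375758  -0.0065457  -0.72963934]
```

View pics/w6c.png

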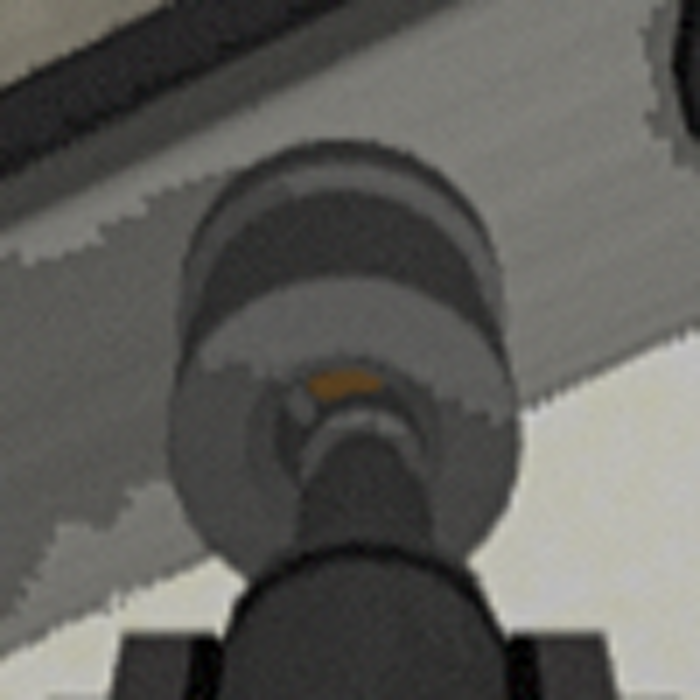

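View pics/s6c.png

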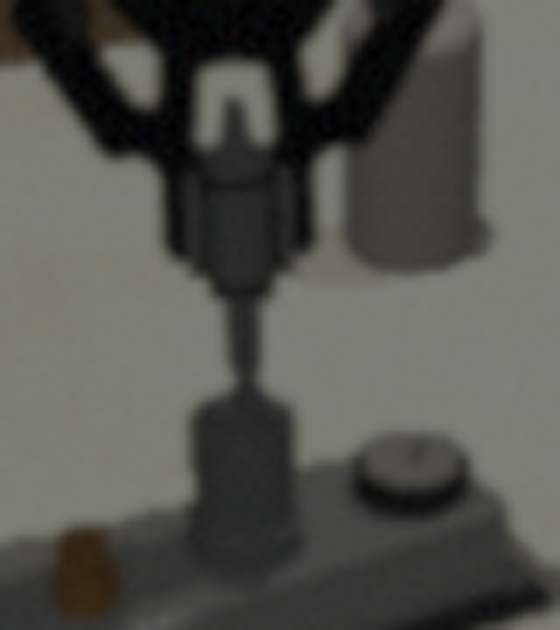

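Run:
```python
from h import *
c=load('w6')
m=atz(c,(235+344.5/7,170+443/7),.09)
for z in (.093,.095,.097):
  k=atz(c,(235+361/7,170+463/7),z); print('mouth',m,'tip',k,'d',(m-k)*1e3)
```

```text
mouth [0.64523479 0.1238732  0.09      ] tip [0.64646457 0.1225628  0.093     ] d [-1.22977912  1.31039878 -3.        ]
mouth [0.64523479 0.1238732  0.09      ] tip [0.64667518 0.12335627 0.095     ] d [-1.44038686  0.51693343 -5.        ]
mouth [0.64523479 0.1238732  0.09      ] tip [0.64688578 0.12414973 0.097     ] d [-1.65099459 -0.27653193 -7.        ]
```

Request:
drive_tool(
  steps=[
    [0, [-1.3, 0.5, 0], 0],
    [0, [0, 0, -3], 0],
    [0, [0, 0, -2], 0],
    [0, [0, 0, -2], 0],
  ],
)

```text
time_s: 7.12
eef_pos: [0.6448, 0.1233, 0.1589]
ee_rot: [[0.295, 0.955, 0.016], [0.955, -0.295, -0.008], [-0.003, 0.018, -1.0]]
ft_force: [-1.5, -0.5, 0.0]
gripper_width: 0.244
```

Request:
drive_tool(
  steps=[
    [0, [0, 0, -3], 0],
    [0, [0, 0, -2], 0],
    [0, [0, 0, -2], 0],
  ],
)

```text
time_s: 7.5
eef_pos: [0.6446, 0.1229, 0.1513]
ee_rot: [[0.295, 0.955, 0.015], [0.955, -0.295, -0.009], [-0.004, 0.017, -1.0]]
ft_force: [-1.3, -1.2, 0.4]
gripper_width: 0.24
```

Run:
```python
from h import *
c=snap('wrist','w7'); 
s=manip.read_state();print(s['eef_pos'],s['ft_force'])
crop('w7',235,170,335,270,7,'w7c')
```

```text
[0.64451933 0.12289369 0.15100554] [-0.41349507 -0.97125198 -1.09688684]
```

View pics/w7c.png

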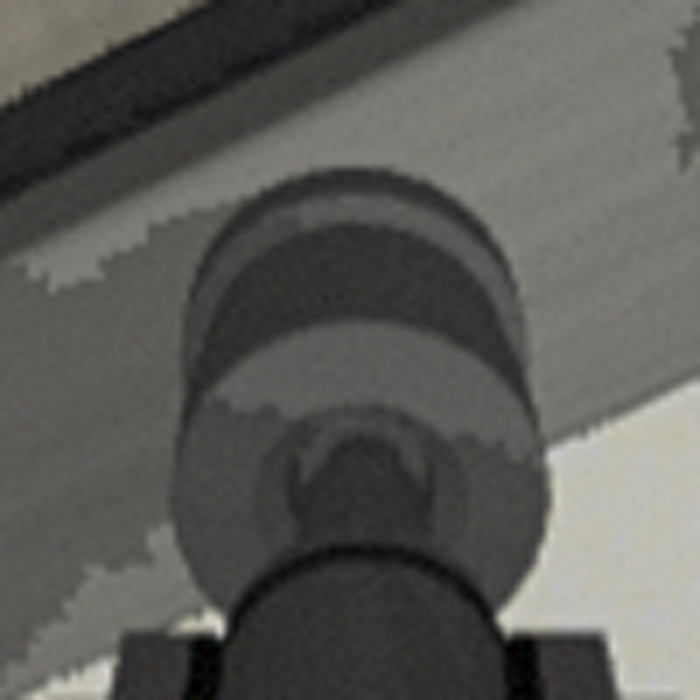

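Request:
drive_tool(
  steps=[
    [0, [0, 0, -2], 0],
    [0, [0, 0, -2], 0],
  ],
)

```text
time_s: 7.8
eef_pos: [0.6446, 0.1229, 0.1469]
ee_rot: [[0.295, 0.955, 0.015], [0.955, -0.295, -0.009], [-0.004, 0.017, -1.0]]
ft_force: [0.1, -2.0, 0.2]
gripper_width: 0.241
```

Request:
drive_tool(
  steps=[
    [0, [0, 0, -2], 0],
  ],
)

```text
time_s: 7.92
eef_pos: [0.6446, 0.1229, 0.1447]
ee_rot: [[0.295, 0.955, 0.015], [0.955, -0.295, -0.009], [-0.004, 0.017, -1.0]]
ft_force: [-1.7, -1.4, -0.9]
gripper_width: 0.243
```

Request:
drive_tool(
  steps=[
    [0, [0, 0, -1.5], 0],
  ],
)

```text
time_s: 8.05
eef_pos: [0.6445, 0.1229, 0.1431]
ee_rot: [[0.295, 0.955, 0.015], [0.955, -0.295, -0.009], [-0.004, 0.017, -1.0]]
ft_force: [-1.4, -0.4, 0.9]
gripper_width: 0.243
```

Request:
drive_tool(
  steps=[
    [0, [0, 0, -1.5], 0],
  ],
)

```text
time_s: 8.18
eef_pos: [0.6444, 0.1229, 0.1416]
ee_rot: [[0.295, 0.955, 0.015], [0.955, -0.295, -0.009], [-0.004, 0.017, -1.0]]
ft_force: [-1.6, -0.5, 3.5]
gripper_width: 0.247
```

Request:
drive_tool(
  steps=[
    [0, [0, 0, -1], 0],
  ],
)

```text
time_s: 8.3
eef_pos: [0.6446, 0.1229, 0.1407]
ee_rot: [[0.295, 0.955, 0.015], [0.955, -0.295, -0.009], [-0.004, 0.017, -1.0]]
ft_force: [-1.1, -1.0, 3.9]
gripper_width: 0.242
```

Request:
drive_tool(
  steps=[
    [0, [0, 0, -1], 0],
  ],
)

```text
time_s: 8.43
eef_pos: [0.6446, 0.1229, 0.1397]
ee_rot: [[0.295, 0.955, 0.016], [0.955, -0.295, -0.009], [-0.004, 0.017, -1.0]]
ft_force: [-0.8, -1.9, 1.4]
gripper_width: 0.244
```

Request:
drive_tool(
  steps=[
    [0, [0, 0, -1], 0],
  ],
)

```text
time_s: 8.55
eef_pos: [0.6446, 0.1229, 0.1386]
ee_rot: [[0.295, 0.955, 0.016], [0.955, -0.295, -0.009], [-0.004, 0.017, -1.0]]
ft_force: [-0.7, -1.2, 1.3]
gripper_width: 0.243
```

Request:
drive_tool(
  steps=[
    [0, [0, 0, -1], 0],
  ],
)

```text
time_s: 8.68
eef_pos: [0.6446, 0.1229, 0.1376]
ee_rot: [[0.295, 0.955, 0.016], [0.955, -0.295, -0.009], [-0.004, 0.017, -1.0]]
ft_force: [-1.8, -2.4, 4.8]
gripper_width: 0.24
```

Request:
drive_tool(
  steps=[
    [0, [0, 0, -1], 0],
  ],
)

```text
time_s: 8.8
eef_pos: [0.6446, 0.1229, 0.1368]
ee_rot: [[0.295, 0.955, 0.016], [0.955, -0.295, -0.009], [-0.004, 0.018, -1.0]]
ft_force: [-3.0, -1.6, 6.4]
gripper_width: 0.244
```

Request:
drive_tool(
  steps=[
    [0, [0, 0, -1], 0],
  ],
)

```text
time_s: 8.93
eef_pos: [0.6446, 0.1229, 0.1359]
ee_rot: [[0.295, 0.955, 0.016], [0.955, -0.295, -0.009], [-0.004, 0.018, -1.0]]
ft_force: [-1.9, -1.4, 5.0]
gripper_width: 0.244
```

Request:
drive_tool(
  steps=[
    [0, [0, 0, -1], 0],
  ],
)

```text
time_s: 9.05
eef_pos: [0.6446, 0.1229, 0.1351]
ee_rot: [[0.295, 0.955, 0.016], [0.955, -0.295, -0.009], [-0.003, 0.018, -1.0]]
ft_force: [-2.6, -1.1, 5.4]
gripper_width: 0.243
```

Force ramp started near z=0.138 (the poppet). Continuing in 1 mm steps.

Request:
drive_tool(
  steps=[
    [0, [0, 0, -1], 0],
  ],
)

```text
time_s: 9.18
eef_pos: [0.6446, 0.1229, 0.1344]
ee_rot: [[0.295, 0.955, 0.016], [0.955, -0.295, -0.009], [-0.003, 0.018, -1.0]]
ft_force: [-2.4, -1.3, 5.7]
gripper_width: 0.241
```

Request:
drive_tool(
  steps=[
    [0, [0, 0, -1], 0],
  ],
)

```text
time_s: 9.3
eef_pos: [0.6446, 0.1229, 0.1336]
ee_rot: [[0.295, 0.955, 0.017], [0.955, -0.295, -0.009], [-0.003, 0.019, -1.0]]
ft_force: [-2.9, -1.1, 5.2]
gripper_width: 0.243
```

Request:
drive_tool(
  steps=[
    [0, [0, 0, -1], 0],
  ],
)

```text
time_s: 9.43
eef_pos: [0.6445, 0.1229, 0.1327]
ee_rot: [[0.295, 0.955, 0.017], [0.955, -0.295, -0.009], [-0.003, 0.019, -1.0]]
ft_force: [-2.7, -2.0, 7.6]
gripper_width: 0.242
```

Request:
drive_tool(
  steps=[
    [0, [0, 0, -1], 0],
  ],
)

```text
time_s: 9.55
eef_pos: [0.6445, 0.1229, 0.1319]
ee_rot: [[0.295, 0.955, 0.017], [0.955, -0.295, -0.009], [-0.003, 0.019, -1.0]]
ft_force: [-2.6, -1.1, 5.7]
gripper_width: 0.245
```

Request:
drive_tool(
  steps=[
    [0, [0, 0, -1], 0],
  ],
)

```text
time_s: 9.68
eef_pos: [0.6445, 0.1229, 0.131]
ee_rot: [[0.295, 0.955, 0.017], [0.955, -0.295, -0.009], [-0.003, 0.019, -1.0]]
ft_force: [-3.2, -2.0, 5.9]
gripper_width: 0.243
```

Request:
drive_tool(
  steps=[
    [0, [0, 0, -1], 0],
  ],
)

```text
time_s: 9.8
eef_pos: [0.6446, 0.1229, 0.1305]
ee_rot: [[0.295, 0.955, 0.018], [0.955, -0.295, -0.009], [-0.003, 0.02, -1.0]]
ft_force: [-5.4, -2.4, 15.2]
gripper_width: 0.244
```

Run:
```python
from h import *
c=snap('wrist','w8'); snap('side','s8')
s=manip.read_state();print(s['eef_pos'],s['ft_force'],s['moment'])
crop('s8',240,80,320,170,7,'s8c')
crop('w8',215,170,345,380,3,'w8c')
```

```text
[0.64458036 0.1229175  0.13063453] [-3.67508663 -0.86250524 10.41639974] [-0.34767805  1.04570115  0.020945  ]
```

View pics/w8c.png

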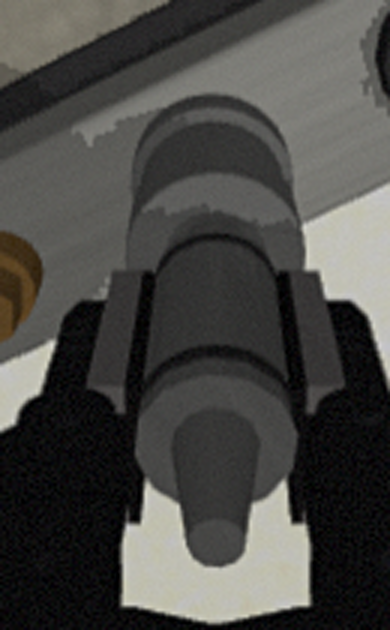

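View pics/s8c.png

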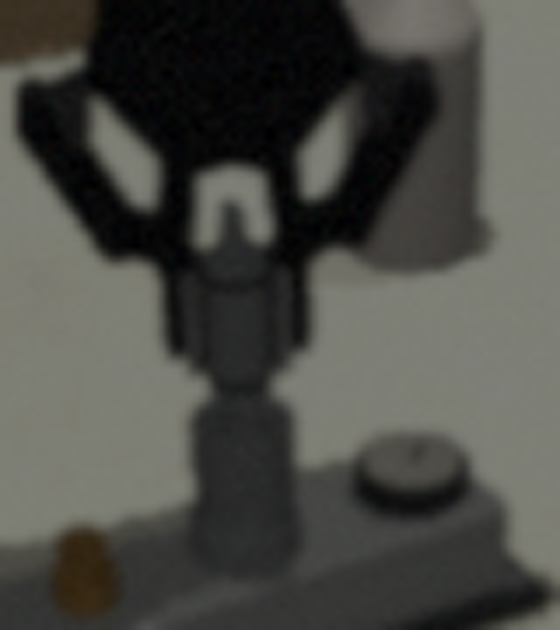

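Request:
drive_tool(
  steps=[
    [0, [-0.8, 0.3, 0], 0],
  ],
)

```text
time_s: 10.02
eef_pos: [0.6442, 0.123, 0.1309]
ee_rot: [[0.295, 0.955, 0.019], [0.955, -0.295, -0.009], [-0.003, 0.021, -1.0]]
ft_force: [0.4, -3.1, 2.7]
gripper_width: 0.243
```

Request:
drive_tool(
  steps=[
    [0, [0, 0, -0.5], 0],
  ],
)

```text
time_s: 10.15
eef_pos: [0.6443, 0.123, 0.1307]
ee_rot: [[0.295, 0.955, 0.019], [0.955, -0.295, -0.009], [-0.003, 0.021, -1.0]]
ft_force: [-3.4, -1.7, 7.9]
gripper_width: 0.245
```

Request:
drive_tool(
  steps=[
    [0, [-0.3, 0.2, -1], 0],
  ],
)

```text
time_s: 10.28
eef_pos: [0.6443, 0.1231, 0.1305]
ee_rot: [[0.295, 0.955, 0.021], [0.955, -0.295, -0.009], [-0.003, 0.023, -1.0]]
ft_force: [-3.8, -1.9, 16.9]
gripper_width: 0.246
```

Request:
drive_tool(
  steps=[
    [0, [-0.3, 0.2, -1], 0],
  ],
)

```text
time_s: 10.4
eef_pos: [0.6443, 0.1231, 0.1305]
ee_rot: [[0.296, 0.955, 0.022], [0.955, -0.295, -0.01], [-0.003, 0.024, -1.0]]
ft_force: [-5.5, -3.4, 16.1]
gripper_width: 0.242
```

Request:
drive_tool(
  steps=[
    [0, [-0.3, 0.2, -1], 0],
  ],
)

```text
time_s: 10.52
eef_pos: [0.6443, 0.1232, 0.1305]
ee_rot: [[0.296, 0.955, 0.024], [0.955, -0.295, -0.01], [-0.003, 0.025, -1.0]]
ft_force: [-4.6, -2.0, 15.0]
gripper_width: 0.239
```

Request:
drive_tool(
  steps=[
    [0, [-0.3, 0.2, 1], 0],
  ],
)

```text
time_s: 10.65
eef_pos: [0.6439, 0.1232, 0.1317]
ee_rot: [[0.296, 0.955, 0.024], [0.955, -0.296, -0.01], [-0.003, 0.026, -1.0]]
ft_force: [-0.8, -2.3, 2.4]
gripper_width: 0.238
```

Request:
drive_tool(
  steps=[
    [0, [0, 0, 1], 0],
  ],
)

```text
time_s: 10.78
eef_pos: [0.644, 0.1231, 0.1326]
ee_rot: [[0.296, 0.955, 0.024], [0.955, -0.296, -0.011], [-0.003, 0.026, -1.0]]
ft_force: [-1.2, -2.2, 2.5]
gripper_width: 0.243
```

Request:
drive_tool(
  steps=[
    [0, [0, 0, 1], 0],
  ],
)

```text
time_s: 10.9
eef_pos: [0.6439, 0.123, 0.1332]
ee_rot: [[0.296, 0.955, 0.023], [0.955, -0.296, -0.011], [-0.003, 0.025, -1.0]]
ft_force: [1.1, -1.8, -6.3]
gripper_width: 0.24
```

Request:
drive_tool(
  steps=[
    [0, [0, 0, 1], 0],
  ],
)

```text
time_s: 11.02
eef_pos: [0.6438, 0.123, 0.1334]
ee_rot: [[0.296, 0.955, 0.022], [0.955, -0.296, -0.011], [-0.004, 0.024, -1.0]]
ft_force: [2.5, -1.0, -10.2]
gripper_width: 0.242
```

Request:
drive_tool(
  steps=[
    [0, [0, 0, -0.7], 0],
    [0.35, [0, 0, 0], 0],
    [0.6, [0, 0, 0], 0],
    [0.6, [0, 0, 0], 0],
    [0.6, [0, 0, 0], 0],
  ],
)

```text
time_s: 11.65
eef_pos: [0.6441, 0.1238, 0.1332]
ee_rot: [[0.295, 0.955, 0.023], [0.955, -0.295, -0.009], [-0.002, 0.025, -1.0]]
ft_force: [0.1, -0.8, 0.0]
gripper_width: 0.597
```

Run:
```python
from h import *
c=snap('wrist','w9'); snap('side','s9')
s=manip.read_state();print(s['eef_pos'],s['ft_force'],s['moment'])
crop('s9',240,80,320,170,7,'s9c')
```

```text
[0.64403585 0.1237417  0.13313247] [ 0.50921908 -0.44285333  0.00470645] [ 0.03179811 -0.0127681   0.00241285]
```

View pics/w9.png

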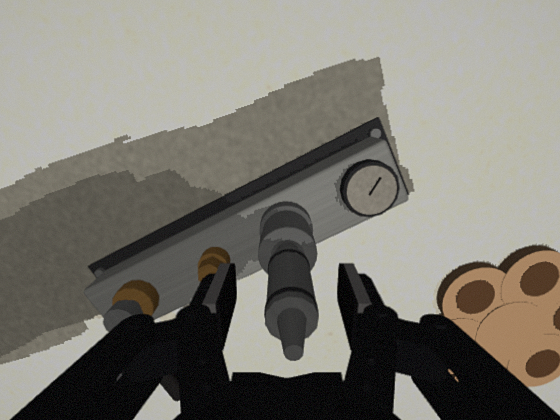

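View pics/s9c.png

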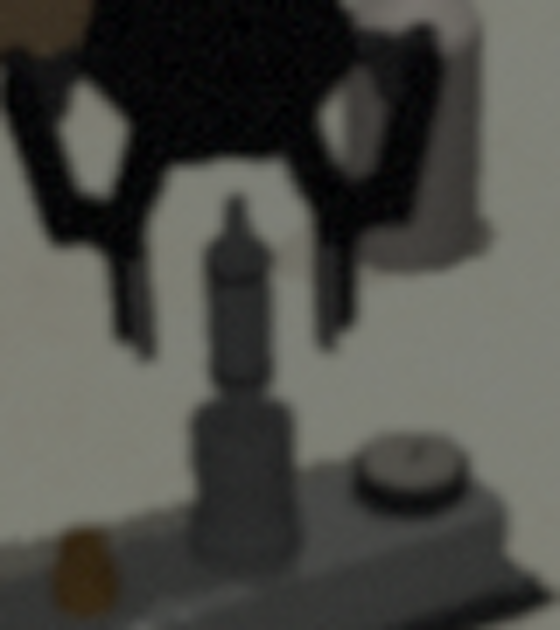

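Request:
drive_tool(
  steps=[
    [0.6, [0, 0, 10], 0],
    [0.6, [0, 0, 30], 0],
    [0.6, [0, 0, 40], 0],
    [0.3, [0, 0, 20], 0],
    [0, [-15, -15, 0], 9],
    [0, [-25, -25, 0], 9],
    [0, [-25, -25, 0], 9],
    [0, [-15, -12, 0], 0],
    [0, [0, 0, 0], 0],
  ],
)

```text
time_s: 12.88
eef_pos: [0.5619, 0.045, 0.2424]
ee_rot: [[-0.186, 0.982, 0.03], [0.982, 0.186, 0.003], [-0.003, 0.03, -1.0]]
ft_force: [0.7, -0.0, 0.7]
gripper_width: 0.001
```

Run:
```python
from h import *
c=snap('wrist','w10'); snap('side','s10');snap('top','t10')
s=manip.read_state();print(s['eef_pos'],s['ee_rot'].round(3),s['qpos'].round(2))
crop('s10',180,70,330,200,5,'s10c');crop('t10',150,135,260,300,4,'t10c')
piv=np.array([.5178,.1003])
prev=None
for f in range(0,101,10):
    a=np.radians(-80.4-f);u=np.array([np.cos(a),np.sin(a)]);tr=np.array([-u[1],u[0]])
    b=np.radians(f);h=14.5*abs(np.cos(b))+11*abs(np.sin(b))
    P=piv+.06*u+(.007+h/1000)*tr
    print(f,P.round(4), None if prev is None else ((P-prev)*1e3).round(1));prev=P
```

```text
[0.56301131 0.0458966  0.24165351] [[-0.187  0.982  0.03 ]
 [ 0.982  0.187  0.003]
 [-0.002  0.03  -1.   ]] [-0.07  0.31  0.    1.23  0.01  1.32]
0 [0.549  0.0447] None
10 [0.5406 0.0401] [-8.4 -4.6]
20 [0.531  0.0369] [-9.6 -3.3]
30 [0.5204 0.0353] [-10.6  -1.6]
40 [0.5092 0.0358] [-11.2   0.5]
50 [0.4978 0.0386] [-11.4   2.8]
60 [0.4867 0.0437] [-11.    5.2]
70 [0.4766 0.0513] [-10.1   7.5]
80 [0.4681 0.061 ] [-8.5  9.7]
90 [0.4616 0.0725] [-6.5 11.5]
100 [0.4577 0.0804] [-4.   7.8]
```

View pics/w10.png

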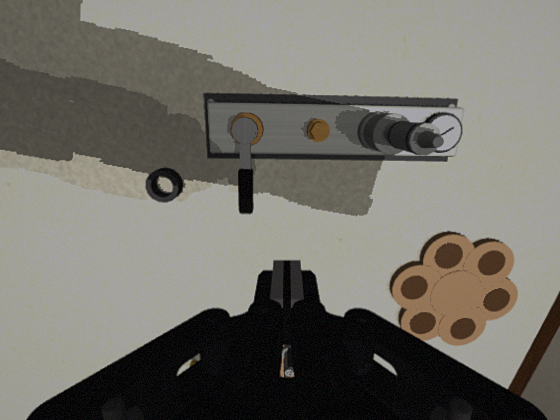

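View pics/s10c.png

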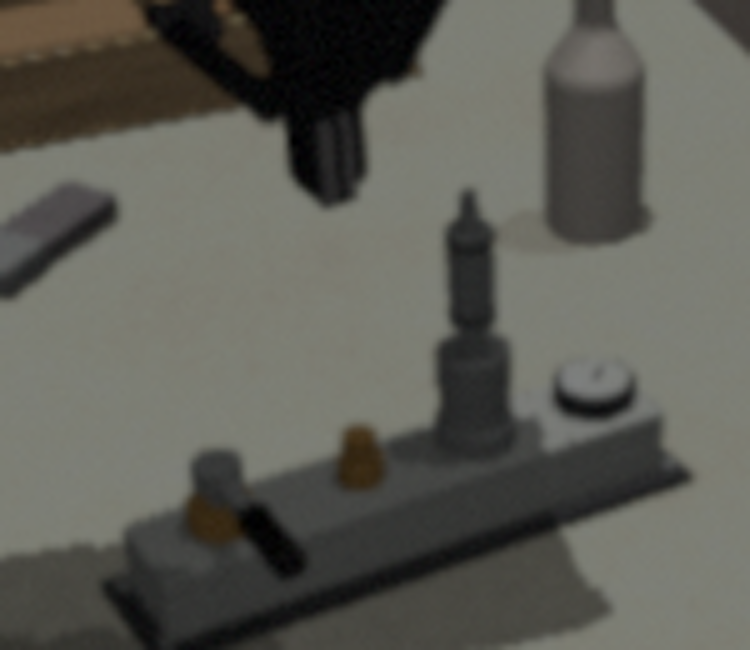

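Request:
drive_tool(
  steps=[
    [0, [0, 0, -30], 0],
    [0, [0, 0, -45], 0],
    [0, [0, 0, -45], 0],
    [0, [0, 0, -35], 0],
    [0, [0, 0, -13], 0],
    [0, [0, 0, 0], 0],
  ],
)

```text
time_s: 13.78
eef_pos: [0.5671, 0.0491, 0.0694]
ee_rot: [[-0.19, 0.981, 0.033], [0.982, 0.19, 0.004], [-0.003, 0.033, -0.999]]
ft_force: [-0.1, -0.3, 0.1]
gripper_width: 0.004
```

Run:
```python
from h import *
c=snap('wrist','w11'); s=manip.read_state();print(s['eef_pos'],s['ft_force'])
```

```text
[0.56741563 0.04910546 0.06996205] [ 0.04331256 -0.41623461 -0.70587153]
```

View pics/w11.png

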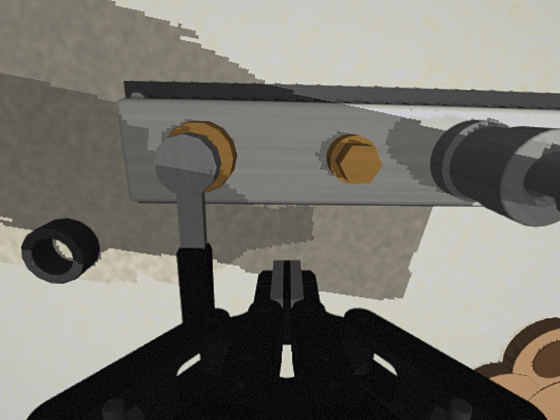

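Request:
drive_tool(
  steps=[
    [0, [-12, -4, 0], 0],
    [0, [-8, -2, 0], 0],
    [0, [-9, -4, 0], 0],
    [0, [-9, -3, 0], 0],
    [0, [-10, -1, 0], 0],
  ],
)

```text
time_s: 14.45
eef_pos: [0.5187, 0.034, 0.0735]
ee_rot: [[-0.19, 0.981, 0.04], [0.982, 0.19, 0.003], [-0.004, 0.04, -0.999]]
ft_force: [2.6, 0.5, 0.3]
gripper_width: 0.002
```

Request:
drive_tool(
  steps=[
    [0, [-10, 1, -3], 0],
    [0, [-11, 3, -1], 0],
    [0, [-11, 5, -1], 0],
    [0, [-10, 7, -1], 0],
  ],
)

```text
time_s: 14.95
eef_pos: [0.4736, 0.0506, 0.0672]
ee_rot: [[-0.189, 0.981, 0.04], [0.982, 0.189, 0.003], [-0.005, 0.04, -0.999]]
ft_force: [1.8, -0.7, 0.1]
gripper_width: -0.0
```

Run:
```python
from h import *
c=snap('wrist','w12'); s=manip.read_state();print(s['eef_pos'],s['ft_force'])
```

```text
[0.47206747 0.05135521 0.06693213] [-1.54697581  0.28678018 -0.30995698]
```

View pics/w12.png

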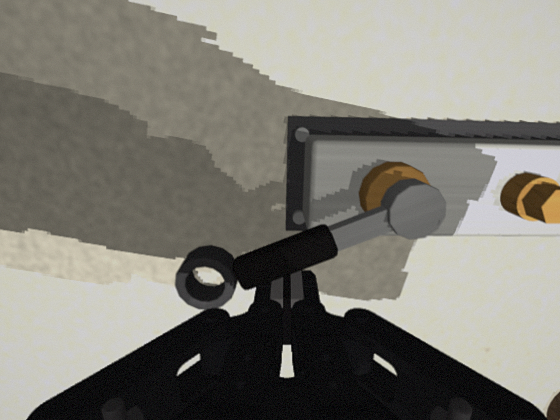

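Request:
drive_tool(
  steps=[
    [0, [-5, 9, 1], 0],
    [0, [-5, 9, 0], 0],
    [0, [-2, 5, 0], 0],
  ],
)

```text
time_s: 15.38
eef_pos: [0.4599, 0.0742, 0.0682]
ee_rot: [[-0.189, 0.981, 0.04], [0.982, 0.189, -0.002], [-0.01, 0.039, -0.999]]
ft_force: [7.8, -40.1, -4.2]
gripper_width: -0.002
```

Request:
drive_tool(
  steps=[
    [0, [-1, 3, 0], 0],
  ],
)

```text
time_s: 15.5
eef_pos: [0.4599, 0.0743, 0.0683]
ee_rot: [[-0.187, 0.982, 0.041], [0.982, 0.188, -0.012], [-0.02, 0.038, -0.999]]
ft_force: [6.4, -41.6, -5.7]
gripper_width: 0.002
```

Request:
drive_tool(
  steps=[
    [0, [0, 3, 0], 0],
  ],
)

```text
time_s: 15.62
eef_pos: [0.46, 0.0741, 0.0683]
ee_rot: [[-0.185, 0.982, 0.041], [0.982, 0.186, -0.022], [-0.029, 0.036, -0.999]]
ft_force: [-1.7, -34.0, -0.8]
gripper_width: -0.001
```

Request:
drive_tool(
  steps=[
    [0, [0, -4, 0], 0],
    [0, [0, -15, 0], 0],
    [0, [0, -20, 0], 0],
    [0, [0, -15, 20], 0],
    [0, [0, 0, 40], 0],
    [0, [0, -20, 45], 0],
    [0, [0, -30, 40], 0],
    [0, [0, -40, 30], 0],
    [0, [0, -50, 0], 0],
    [0, [0, -50, 0], 0],
    [0, [0, 0, 0], 0],
  ],
)

```text
time_s: 17.0
eef_pos: [0.4567, -0.1802, 0.249]
ee_rot: [[-0.187, 0.981, 0.041], [0.982, 0.188, -0.02], [-0.027, 0.037, -0.999]]
ft_force: [0.2, 0.3, 0.0]
gripper_width: -0.002
```

Run:
```python
from h import *
snap('side','s13');snap('top','t13'); s=manip.read_state();print(s['eef_pos'],s['ft_force'],s['time_s'])
crop('s13',180,70,330,200,5,'s13c');crop('t13',150,135,260,300,4,'t13c')
```

```text
[ 0.45659818 -0.17764021  0.24896755] [-0.98747979  0.68996567 -0.67149898] 17.1
```

View pics/s13c.png

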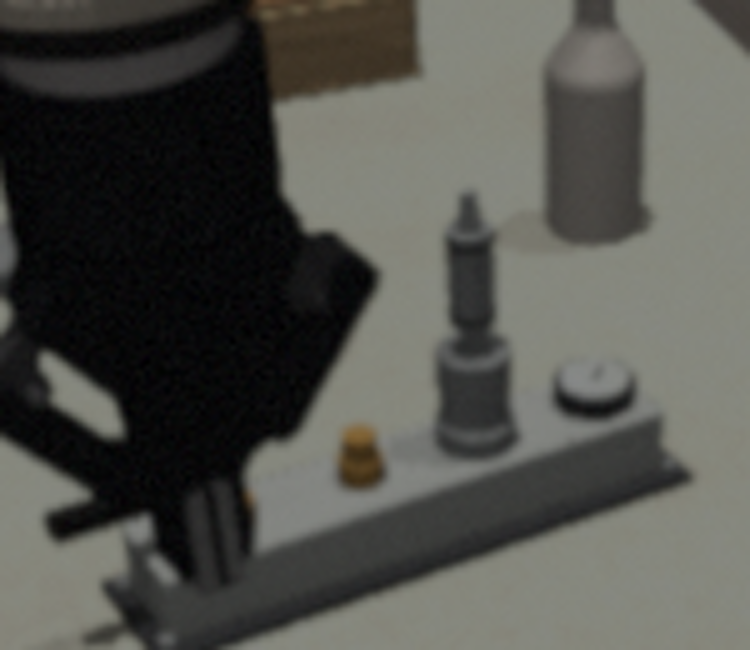

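View pics/t13c.png

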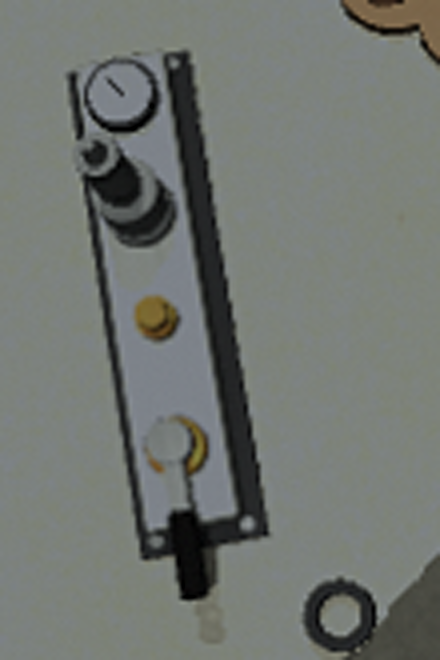

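Run:
```python
from h import *
print(manip.hand_in())
```

```text
the job is handed in; nothing more can be done
None
```

I put the steel nozzle in the coupler, where it locked, opened the valve lever fully, and handed the job in at about 17 s. `hand_in()` reports no verdict, so the checks below are my own.

- **Nozzle:** It met the hard stop about 7 mm after first touching the poppet, and the highest push I read was about 17 N. I didn't see the 14 N peak of the catch giving way between readings. A gentle pull of about 10 N held it, and in later pictures it stayed upright after release.
- **Lever:** The last top picture shows it in line with the bar, about 8.7° against 8.5° for the bar's edge. The arm was clear, with no contact force.
- **Force on the lever's end stop:** The closed fingers pressed on it with about 40–42 N for two or three rows before I backed off, because I had sent those moves without checking in between. The 40 N limit is for the arm or gripper body. I don't know whether finger contact counts towards it, so this could fail the run.
- **Position disagreement:** The fixed and wrist cameras differed by about 4–5 mm on where the coupler mouth is. I went by the nozzle's position relative to the mouth in the wrist picture, then by feel.
- **Router bits and look-alikes:** The gripper only closed on the steel nozzle, and I didn't re-measure the router bits afterwards.

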